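# File the blue pattern board in the lever arch file

## Robot

A 6-joint arm with a two-finger parallel gripper is mounted at the origin on the work surface. World frame = base frame: x ahead of the robot, y to its left, z up, the work surface at z = 0. Lengths are in m, angles in rad, forces in N, time in s.
With the tool pointing down it reaches from about 0.325 to 0.9 m from the base axis. Payload 3.5 kg.
Tool frame: the origin (TCP) lies on the centre line of the jaws, within the pads' length; the fingertips stand 17 mm ahead of it and the grasp point (between the pads) lies 2 mm behind it; z points along the fingers, y is the line along which they close (so a half turn about z gives the same grasp; the last joint's range is limited). The gripper opens to 85 mm and grips with 20 to 120 N. Pads are 22 mm wide; open, the fingers measure 114 mm over their backs; the gripper's body (76 mm by 85 mm) begins 54 mm behind the grasp point. The pads swing forward as they close: fully open they stand 13 mm farther back than shut.
Start: joints at [-1.297, 0.276, -0.026, 1.268, 0, 1.467], TCP at [0.23, -0.581, 0.211] pointing down, gripper open.
Joint ranges: [-3.12, 3.12], [-0.85, 1.88], [-1.08, 1.24], [-1.95, 2.15], [-1.57, 1.53], [-3.14, 3.14]. Speed limits (rad/s): [2.57, 2.57, 3.14, 3.14, 3.14, 3.14].

## Interface

Orientations are given as a unit quaternion [w, x, y, z].
In Python, from bench import * gives the robot as it stands. The module is installed in compiled form; this text tells all that it offers.
- The arm moves only by the tool carry_out, never from a script. Its argument "motion" is a list of rows, each a list of 7 numbers: the shift along the tool's x, y, z in cm, then the turn, a rotation vector about the tool's x, y, z in degrees, then the finger opening in cm, from 0 to 8.54. In form: [[x, y, z, ax, ay, az, jaw], ...]. A call has 1 to 10 rows; each row is the pose to reach, as a shift and turn from the pose commanded when the call began, along the tool's axes at that moment; what a row does not reach only later rows make up. A row lasts 1/8 s, in which the tool goes at most 62.5 mm and 10.7 degrees, less where a joint would pass 70% of its speed; a pose out of reach is approached as far as the arm can. A call with a gripper value outside its range is refused whole. The fingers move at their own pace and stop on an object; "force" is the grip in N (left out, the last holds). Time passes only in rows, so rows that repeat a pose let the fingers close. It gives the time, the measured TCP pose, the force, the opening and the grip force at its end, in the units of the state.
- sense(): the state, without advancing time (a new reading comes with each control period).
- snapshot(name): name is "scene" or "top" or "wrist"; returns a dict with "frame" (480x640x3 uint8, red, green, blue), "mtx" (3x3 intrinsics, pixels), "extrinsics" (4x4, takes a point from camera to world coordinates); the wrist camera has in their place "T_tool_cam" (4x4, takes a point from camera to tool coordinates, whose origin is the TCP and whose axes are the flange's). Camera axes: x right, y up, looking along -z (the intrinsics and any distortion apply to the point x, -y, -z); pixel columns grow to the right and rows downward; lengths in m; the calibration is good to about 2 mm. The wrist camera is an equidistant fisheye: a pixel r from the principal point sees the ray r / f radians off the axis. A picture is of the moment at which its call begins: read the wrist's pose just before it. There is no depth.
- close_job(): hands the job in; it is judged then, once.
The state is a dict: "t": time; "joints": joint angles; "dq": joint speeds; "joint_efforts": joint torques, N m; "tool_pos": TCP position; "eef_rot": TCP orientation; "wrist_force": force on the tool from outside, world axes, zero at the start; "moment": the same for the moment, N m; "grip_width": opening from 0.0 (shut) to 1.0 (fully open); "gripper_force": force on a finger pad.
Only numpy, scipy, OpenCV 4.12 (cv2) and the standard library are available. Lean on these libraries where they do the work, as an engineer would, in place of code of your own. Each camera call takes 0.05 s, during which the arm holds its last target. There are 200 camera calls.

## Task

File the blue-painted pattern board: lift the file's lever until the rings have sprung fully open, thread the board's two holes over the two posts so that it lies flat on the boards already there with its grip bar up, and press the lever down until it is fully home and the rings are shut. The steel mechanism sits loosely in worn rivet holes, not quite where it should, so feel for the posts and for the lever's stop and do not force the board or the lever; leave everything else on the bench where it is.

Things in the scene. Friction and masses are not known exactly. Their poses are not given: they have to be found in the camera images.
- file: Lever arch file fixed to the bench: wooden base, two boards already filed, steel mechanism (two posts, two arches, lever). Origin midway between the nominal posts at bench level; x from posts to arches, y along the posts towards the lever, z up. Base spans x -125..75, y -85..185 mm, 6 mm thick. Filed boards cover x -108..12, y -55..55, top at z 20 mm.
- arch_pivot (a point): Middle of the arches' pivot line (along file y), at file x 34, y 0, z 14 mm. The two arches (6 mm wire, at y +40 and -40) when shut rise from it and reach over to the post tops at z 57 mm, blocking the posts; open, they lean away to file +x, up to 75 mm high.
- lever_hinge (a point): NOMINAL centre of the lever's hinge, marked on the base (file x 30, y 75, z 36 mm), axis along file x, between two steel cheeks 43 mm high. The real lever sits up to 5 mm off along file y with the mechanism, and its worn pivot puts it (and the arches) up to 6 mm higher or lower; not measured, must be felt.
- lever_roller (a point): NOMINAL place of the roller's centre with the lever home, marked on the base (file x 30, y 160, z 36 mm); it does not move with the lever. Real one off as for the hinge. The roller: black, crosswise at the lever's end, 14 mm diameter, 26 mm long along file x, axis 85 mm from the hinge, on a steel bar 12 mm wide; about 23 mm free below it.
- lever (a joint): Lever angle, rad: 0 = home (stop, bar level to file +y), grows as the roller is lifted, 1.1 = open (stop; leaning away from the posts). Lifting takes under 10 N at the roller; above 0.1 it springs open unless held. Closing takes up to 12 N near 0.8, under 4 N near home, then the stop is felt: let go only there, or it may spring up. Over 25 N at the roller may overbend the arm.
- bend (a joint): Springy bend of the lever's outer arm, rad: 0 = straight, negative = roller pressed towards closing, positive = lifted; about 0.0015 rad per N at the roller (bends 60 mm from the roller).
- rings (a joint): Angle of the two arches in rad: 0 = shut on the posts, 0.9 = fully open; geared to the lever (0.82 of its angle).
- blue: The plywood pattern board with BLUE painted motif, 120 x 110 mm, 8 mm thick, about 0.11 kg, grip bar up. Origin: centre of its underside. Grip bar (18 mm in x, 70 in y) on its middle, z = 8 to 38 mm. Two through holes of 8.8 mm diameter at x = 48, y = +40 and -40 mm. Filed, its axes agree with the file's axes and its origin is at file x = -48, y = 0, z = 20 mm.
- red: A like board with RED painted motif: not to be filed, leave it. Same axes and sizes as the blue one. The two boards may have swapped places.
- blue_hole_left (a point): Centre of the blue board's +y hole, at its underside.
- blue_hole_right (a point): Centre of the blue board's -y hole, at its underside.
- post_left (a point): NOMINAL axis of the +y post (file y 40 mm), at the filed boards' top, 35 mm below the post's flat tip; post 6 mm diameter. The whole mechanism (posts, arches and lever together) really sits up to 5 mm from nominal along file y, either way, differently in every file; across (file x) it is true. Not measured: find the posts by feel or sight.
- post_right (a point): NOMINAL axis of the -y post (file y -40 mm), at the same height; really shifted just like the other.
- gouge_a: Wood-handled gouge lying on the bench, 220 mm long along x; origin under its middle. Bystander.
- gouge_b: Second gouge, same. Bystander.
- gouge_c: Third gouge, same. Bystander.
- mallet: Wooden mallet lying on the bench, 210 mm long along x. Bystander.
- dye_jar: Blue dye jar, 68 mm diameter, 80 mm high; origin at its foot. Bystander.
- red_jar: Red dye jar, same size. Bystander.
Not all that is in view belongs to the job. What is shaped like the blue but green is not meant.

How it is judged:
By the outcome, as a careful person would: the job done as asked, in the order asked, and still so for the second after the job is handed in, with the robot touching nothing.
It also fails if it takes over 72 s, if anything falls off the work surface, if the arm or the gripper's body presses on something with over 40 N, if the wrist force passes 120 N, or if a joint passes its speed limit or range.

## Working session

There is one attempt and no reset: what is moved stays moved. The work goes in short steps, Python scripts to look and compute and a tool call to move; the robot and the scene stay as the last step left them, time stands still between calls to the robot, and variables do not carry over. Pictures are saved under pics/ and viewed, at most 10 in all, crops included, and the job is handed in when it is done.

Besides the shell and the picture viewer there is one more tool, called after "Call:" by a JSON object that holds its "op" and its "data". carry_out: Moves the arm, as the interface text tells. Its arguments: {"type":"object","properties":{"motion":{"type":"array"},"force":{"type":"number"}},"required":["motion"]}

```bash
mkdir -p pics; cat > h.py <<'E'
from bench import *
import numpy as np, cv2
from scipy.spatial.transform import Rotation as R
def snap(n,f):
    s=snapshot(n); cv2.imwrite('pics/'+f,s['frame'][:,:,::-1]); np.savez('pics/'+f+'.npz',**{k:np.array(v) for k,v in s.items()}); return s
def ray(s,px,z):
    K=np.array(s['mtx']);E=np.array(s['extrinsics'])
    d=np.linalg.inv(K)@[px[0],px[1],1]; d=E[:3,:3]@[d[0],-d[1],-d[2]]; o=E[:3,3]
    return o+d*(z-o[2])/d[2]
def proj(s,p):
    K=np.array(s['mtx']);E=np.array(s['extrinsics'])
    c=E[:3,:3].T@(np.array(p)-E[:3,3]); u=K@[c[0],-c[1],-c[2]]; return u[:2]/u[2]
def pose():
    s=sense(); q=s['eef_rot']; return np.array(s['tool_pos']),R.from_quat([q[1],q[2],q[3],q[0]])
E
python3 - <<'E'
from h import *
for n in('top','scene'):
    s=snap(n,n+'0.png'); print(n,s.keys(),np.array(s['extrinsics']).round(3).tolist(),np.array(s['mtx']).round(1).tolist())
print(sense())
E
```

```text
top dict_keys(['frame', 'mtx', 'extrinsics']) [[-0.013, 0.995, -0.097, 0.42], [-0.999, -0.011, 0.03, -0.037], [0.029, 0.097, 0.995, 1.191], [0.0, 0.0, 0.0, 1.0]] [[447.1, 0.0, 322.6], [0.0, 447.1, 234.0], [0.0, 0.0, 1.0]]
scene dict_keys(['frame', 'mtx', 'extrinsics']) [[0.756, -0.429, 0.494, 1.096], [0.654, 0.499, -0.568, -0.7], [-0.003, 0.753, 0.658, 0.803], [0.0, 0.0, 0.0, 1.0]] [[506.7, 0.0, 319.1], [0.0, 506.7, 233.0], [0.0, 0.0, 1.0]]
{'t': 0.1, 'joints': array([-1.29740088e+00,  2.77102568e-01, -2.77494572e-02,  1.26798003e+00,
       -3.07397591e-05,  1.46738548e+00]), 'dq': array([-0.00014759, -0.00100252,  0.00348669, -0.00122996,  0.00028114,
       -0.000438  ]), 'joint_efforts': array([ 8.43216512e-04, -4.46708429e+01,  2.96128571e+01,  8.47133633e-03,
       -7.30375018e-05, -1.70499444e-06]), 'tool_pos': array([ 0.22974443, -0.58044398,  0.20984051]), 'eef_rot': array([-1.01288651e-03,  9.82304051e-01,  1.87290459e-01, -1.01720996e-04]), 'wrist_force': array([ 0.36485961,  0.385727  , -0.02366372]), 'moment': array([-0.03142835, -0.04412902, -0.03131839]), 'gripper_force': 0.0, 'grip_width': 1.0041525320632778}
```

View pics/top0.png

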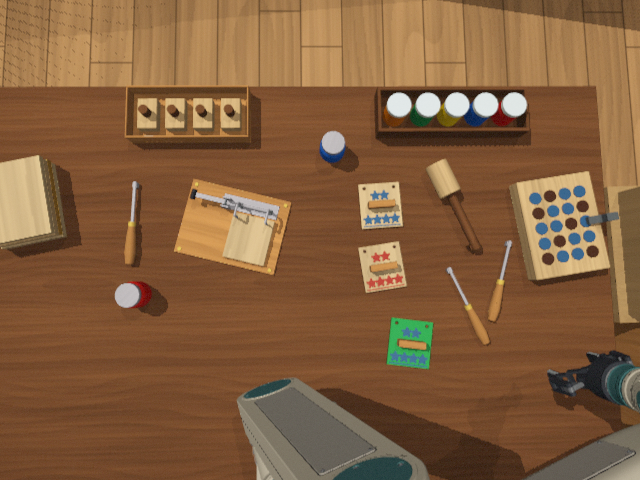

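View pics/scene0.png

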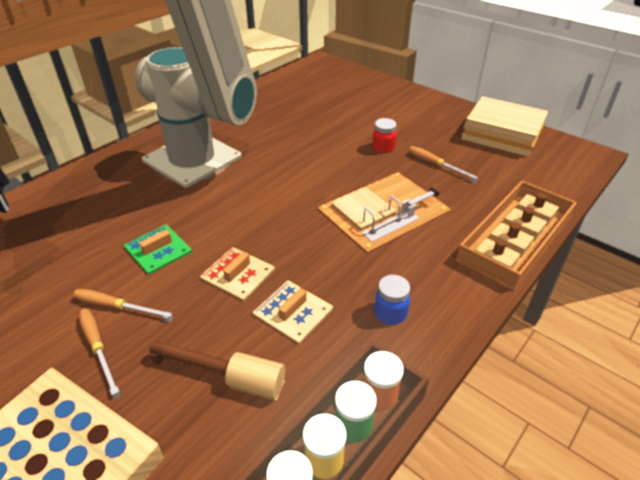

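Top view: the file's base has corners at about (193,180), (291,201), (274,274), (175,251). Its lever roller is at (193,195). The blue-star board is centred near (380,205), with holes at its top edge, and the red board is at (383,267). The green one is a decoy.

```bash
cat > m.py <<'E'
from h import *
s=dict(np.load('pics/top0.png.npz')); f=s['frame']; hsv=cv2.cvtColor(f,cv2.COLOR_RGB2HSV)
def rect(box,lo,hi,z):
    x0,y0,x1,y1=box; m=np.zeros(f.shape[:2],np.uint8)
    m[y0:y1,x0:x1]=cv2.inRange(hsv,lo,hi)[y0:y1,x0:x1]
    m=cv2.morphologyEx(m,cv2.MORPH_CLOSE,np.ones((5,5)))
    c=max(cv2.findContours(m,0,1)[0],key=cv2.contourArea)
    w=np.array([ray(s,p,z)[:2] for p in c[:,0]])*1000
    r=cv2.minAreaRect(w.astype(np.float32)); return r,cv2.boxPoints(r).round(1).tolist(),cv2.boundingRect(c)
print('hsv board',hsv[192,366],hsv[222,398],'bench',hsv[230,330],'base',hsv[265,260],hsv[240,190])
print('blue',rect((345,172,415,236),(0,0,150),(179,255,255),.008))
print('red',rect((345,236,420,300),(0,0,150),(179,255,255),.008))
print('base',rect((165,170,305,285),(0,0,130),(179,255,255),.006))
E
python3 m.py
python3 - <<'E'
import cv2
a=cv2.imread('pics/top0.png')
a=cv2.resize(a[170:290,165:305],None,fx=4,fy=4,interpolation=2);b=cv2.imread('pics/top0.png')[175:235,350:410];b=cv2.resize(b,None,fx=4,fy=4,interpolation=2)
import numpy as np
o=np.zeros((480,800,3),np.uint8);o[:,:560]=a;o[:240,560:]=b
cv2.imwrite('pics/c1.png',o)
E
```

```text
hsv board [ 19  89 218] [ 19  64 200] bench [ 12 162 115] base [ 19 109 173] [ 16 153 206]
blue (((613.4269409179688, -228.6448211669922), (122.59186553955078, 112.4385757446289), 3.502007007598877), [[548.7999877929688, -176.3000030517578], [555.7000122070312, -288.5], [678.0, -281.0], [671.2000122070312, -168.8000030517578]], (358, 181, 45, 48))
red (((447.9493103027344, -228.98678588867188), (122.09527587890625, 111.37532043457031), 8.519120216369629), [[379.29998779296875, -183.0], [395.79998779296875, -293.1000061035156], [516.5999755859375, -275.0], [500.1000061035156, -164.89999389648438]], (358, 241, 49, 52))
base (((571.6572265625, 161.57864379882812), (371.53173828125, 279.0708312988281), 89.6295394897461), [[430.8999938964844, -23.299999237060547], [710.0, -25.100000381469727], [712.4000244140625, 346.3999938964844], [433.29998779296875, 348.20001220703125]], (165, 170, 140, 105))
```

View pics/c1.png

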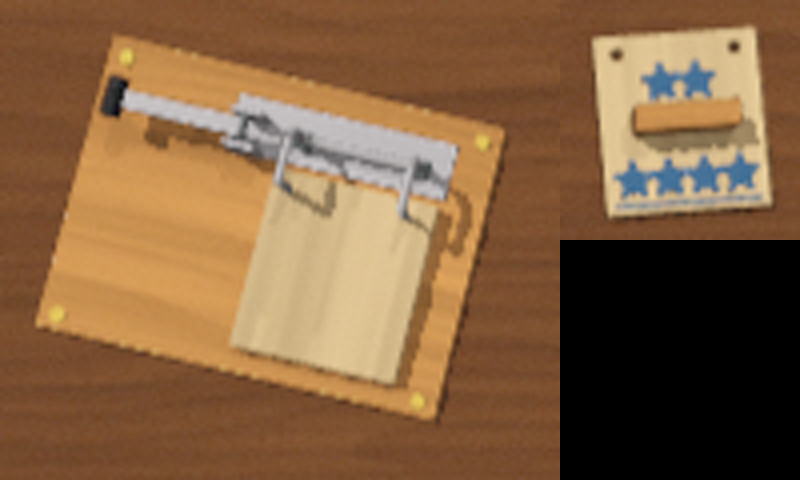

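Crop: base corners at crop pixels (112,36), (504,128), (436,420), (37,325). The shut arches run to the posts, whose tips are near (280,185) and (403,213). The black roller is at (115,97). The blue board's holes are at its top edge.

```bash
cat > m2.py <<'E'
from h import *
s=dict(np.load('pics/top0.png.npz')); f=s['frame']
def fit(src,dst): # rigid 2d
    a=src.mean(0);b=dst.mean(0);H=(src-a).T@(dst-b);th=np.arctan2(H[0,1]-H[1,0],H[0,0]+H[1,1])
    M=np.array([[np.cos(th),-np.sin(th)],[np.sin(th),np.cos(th)]]);t=b-M@a
    return th,t,(dst-(src@M.T+t))
px=np.array([[112,36],[504,128],[436,420],[37,325]])/4-.4+[165,170]
w=np.array([ray(s,p,.006)[:2] for p in px])*1000
F=np.array([[75,185],[75,-85],[-125,-85],[-125,185.]])
th,t,r=fit(F,w);print(np.degrees(th),t,r.round(1).tolist(), [np.linalg.norm(w[i]-w[i-1]).round(1) for i in range(4)])
# screws/mask refine
hsv=cv2.cvtColor(f,cv2.COLOR_RGB2HSV)
m=np.zeros(f.shape[:2],np.uint8);m[172:283,167:303]=cv2.inRange(hsv,(0,0,150),(179,255,255))[172:283,167:303]
m=cv2.morphologyEx(m,cv2.MORPH_CLOSE,np.ones((5,5)))
c=max(cv2.findContours(m,0,1)[0],key=cv2.contourArea);print(cv2.boundingRect(c))
ww=np.array([ray(s,p,.006)[:2] for p in c[:,0]])*1000
print(cv2.minAreaRect(ww.astype(np.float32)))
M=R.from_euler('z',th).as_matrix()
def W(p): return M@np.array(p)+[t[0],t[1],0]
for n,p in dict(postL=[0,40,55],postR=[0,-40,55],roller=[30,160,36],hinge=[30,75,36]).items(): 
    q=W(p); print(n,q.round(1),((proj(s,q/1000)+.4-[165,170])*4).round(1))
E
python3 m2.py
```

```text
-13.77066581060429 [571.84628669 110.72428786] [[-0.3, 0.3], [-0.5, 1.3], [-0.3, -0.4], [1.1, -1.2]] [np.float64(198.4), np.float64(269.1), np.float64(199.5), np.float64(269.5)]
(174, 179, 117, 96)
((559.9818115234375, 165.73040771484375), (269.8955383300781, 201.31922912597656), 75.80303955078125)
postL [581.4 149.6  55. ] [284.4 182.9]
postR [562.3  71.9  55. ] [406.7 211.3]
roller [639.1 259.   36. ] [120.4 100.5]
hinge [618.8 176.4  36. ] [248.  130.2]
```

```bash
cat >> h.py <<'E'
TH=np.radians(-13.9); T=np.array([.5721,.1109,0]); M=R.from_euler('z',TH).as_matrix()
def W(p): return M@(np.array(p)/1000)+T       # file mm -> world m
def Fi(w): return M.T@(np.array(w)-T)*1000
def rl(s,px):
    K=np.array(s['mtx']);E=np.array(s['extrinsics']); d=np.linalg.inv(K)@[px[0],px[1],1]; d=E[:3,:3]@[d[0],-d[1],-d[2]]; return E[:3,3],d/np.linalg.norm(d)
def tri(a,pa,b,pb):
    o1,d1=rl(a,pa);o2,d2=rl(b,pb); x=np.linalg.lstsq(np.c_[d1,-d2],o2-o1,rcond=None)[0]
    p,q=o1+d1*x[0],o2+d2*x[1]; return (p+q)/2,np.linalg.norm(p-q)*1000
def go(target,yaw=None): # yaw = world angle (deg) of tool x; prints shift cm, turn deg
    p,r=pose(); d=r.inv().apply(np.array(target)-p)*100; y=0
    if yaw is not None:
        Rt=R.from_euler('z',yaw,degrees=True)*R.from_euler('x',180,degrees=True); y=(r.inv()*Rt).as_rotvec(degrees=True)
    print('go',d.round(2),np.round(y,2))
E
python3 - <<'E'
from h import *
A=dict(np.load('pics/top0.png.npz'));B=dict(np.load('pics/scene0.png.npz'))
P=[]
for s in(A,B):
    u,v=proj(s,W([30,160,36])).astype(int);print(u,v)
    g=s['frame'].max(2)[v-14:v+15,u-14:u+15]; m=(g<60).astype(np.uint8)
    n,l,st,c=cv2.connectedComponentsWithStats(m); i=1+np.argmin(np.hypot(*(c[1:]-14).T)+20*(st[1:,4]<12)); print(st[i],c[i]); P.append(c[i]+[u-14,v-14])
w,e=tri(A,P[0],B,P[1]);print(P,Fi(w),e)
go(W([30,162,170]),76.1)
E
```

```text
194 194
[11 10  6  9 32] [13.40625 13.96875]
432 194
[17 12  3  3  8] [17.875 13.125]
[array([193.40625, 193.96875]), array([435.875, 193.125])] [ 32.3029518  165.56885148  38.45575547] 6.518099275587385
go [ 69.12 -63.13   4.12] [ -0.1   -0.06 -54.51]
```

Call:
{"op": "carry_out", "data": {"motion": [[4.1,-3.7,0.2,0,0,-5.4,8],[8.2,-7.5,0.4,0,0,-10.8,6],[12.5,-11.5,0.6,0,0,-16.2,6],[16.8,-15.5,0.8,0,0,-21.6,6],[21.1,-19.4,1,0,0,-27,6],[25.4,-23.3,1.2,0,0,-32.6,6],[29.7,-27.3,1.4,0,0,-38,6],[34,-31.2,1.6,0,0,-43.4,6],[38.5,-35,1.8,0,0,-49,6],[43,-39.3,2,0,0,-54.5,6]]}}

```text
t: 1.35
tool_pos: [0.4857, -0.0558, 0.1907]
eef_rot: [0.0, 0.787, 0.617, -0.0]
wrist_force: [1.4, 0.4, -0.5]
grip_width: 0.704
gripper_force: 0.0
```

```bash
python3 - <<'E'
from h import *
go(W([30,150,180]),76.1); print(sense()['t'])
E
```

```text
go [33.24  7.47  1.06] [0.01 0.01 0.15]
1.35
```

Call:
{"op": "carry_out", "data": {"motion": [[5.5,1.2,0.2,0,0,0,5],[11,2.5,0.4,0,0,0,5],[16.5,3.7,0.6,0,0,0,5],[22,5,0.8,0,0,0,5],[27.5,6.2,0.9,0,0,0,5],[33.2,7.5,1.1,0,0,0,5],[33.2,7.5,1.1,0,0,0,5]]}}

```text
t: 2.22
tool_pos: [0.6385, 0.2501, 0.1782]
eef_rot: [-0.0, 0.786, 0.618, -0.0]
wrist_force: [-1.2, 0.3, -0.4]
grip_width: 0.589
gripper_force: 0.0
```

```bash
cat >> h.py <<'E'
def wsnap(f):
    p,r=pose(); s=snapshot('wrist'); cv2.imwrite('pics/'+f,s['frame'][:,:,::-1])
    d={k:np.array(v) for k,v in s.items()}; d['p']=p; d['r']=r.as_matrix(); np.savez('pics/'+f+'.npz',**d); return d
def wp(d,w): # world -> wrist pixel
    t=d['r'].T@(np.array(w)-d['p']); C=d['T_tool_cam']; c=C[:3,:3].T@(t-C[:3,3]); c=np.array([c[0],-c[1],-c[2]])
    th=np.arctan2(np.hypot(c[0],c[1]),c[2]); K=d['mtx']; n=c[:2]/np.hypot(*c[:2]); return K[:2,2]+n*th*[K[0,0],K[1,1]]
def wray(d,px):
    K=d['mtx']; v=(np.array(px)-K[:2,2])/[K[0,0],K[1,1]]; th=np.hypot(*v); n=v/th*np.sin(th)
    c=np.array([n[0],-n[1],-np.cos(th)]); C=d['T_tool_cam']; D=d['r']@C[:3,:3]@c; return d['r']@C[:3,3]+d['p'],D
def wz(d,px,z): o,D=wray(d,px); return o+D*(z-o[2])/D[2]
E
python3 - <<'E'
from h import *
d=wsnap('w1.png'); print(d['T_tool_cam'].round(3).tolist(),d['mtx'].tolist(),Fi(d['p']))
for p in([30,160,36],[30,75,36],[0,40,55],[0,-40,55],[75,185,6],[75,-85,6],[-125,185,6]): print(p,wp(d,W(p)).round(1))
E
```

```text
[[0.001, 0.961, 0.275, 0.07], [1.0, -0.001, 0.001, -0.0], [0.001, 0.275, -0.961, -0.162], [0.0, 0.0, 0.0, 1.0]] [[371.64829954431775, 0.0, 314.3889865886083], [0.0, 371.64829954431775, 243.29374243519146], [0.0, 0.0, 1.0]] [ 30.99569613 151.11352403 178.17050368]
[30, 160, 36] [314. 213.]
[30, 75, 36] [313.6 305.9]
[0, 40, 55] [279.9 349.3]
[0, -40, 55] [283.2 414.6]
[75, 185, 6] [364. 180.]
[75, -85, 6] [351.3 414.9]
[-125, 185, 6] [152.9 182.5]
```

View pics/w1.png

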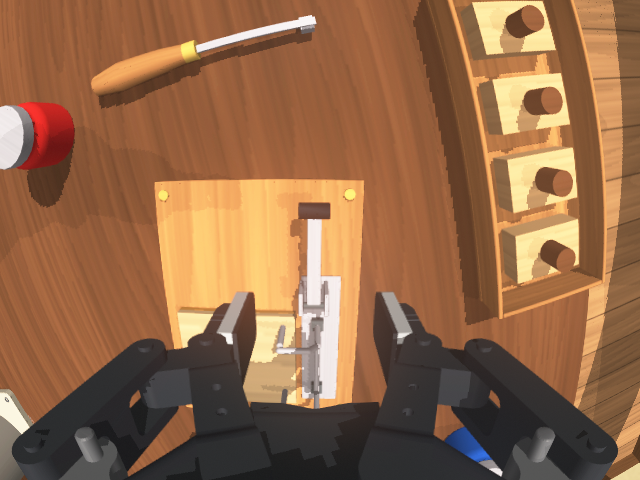

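Wrist view: the predicted base corners match, e.g. (364,180). The roller is at (314,211) against (314,213) nominal, so the mechanism is shifted about +2 mm along y. I'll descend and pinch the roller's ends.

Call:
{"op": "carry_out", "data": {"motion": [[0.5,-0.1,4,0,0,0,5],[1.1,-0.1,8,0,0,0,5],[1.1,-0.1,11.5,0,0,0,5],[1.1,-0.1,14.2,0,0,0,5],[1.1,-0.1,14.2,0,0,0,2],[1.1,-0.1,14.2,0,0,0,2],[1.1,-0.1,14.2,0,0,0,2],[1.1,-0.1,14.2,0,0,0,2]], "force": 20}}

```text
t: 3.28
tool_pos: [0.6406, 0.2579, 0.0395]
eef_rot: [0.0, 0.788, 0.616, 0.001]
wrist_force: [0.9, -0.8, 0.4]
grip_width: 0.237
gripper_force: 0.0
```

```bash
python3 - <<'E'
from h import *
d=wsnap('w2.png');print(Fi(d['p']))
E
```

```text
[ 31.14446849 159.10926038  39.54824701]
```

View pics/w2.png

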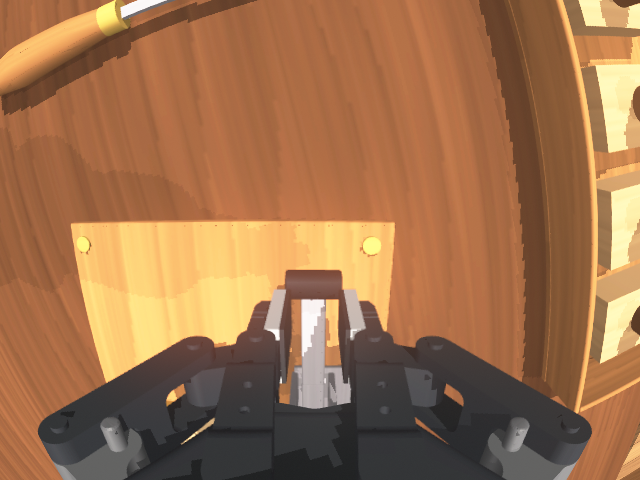

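```bash
python3 - <<'E'
from h import *
d=dict(np.load('pics/w2.png.npz')); d2=dict(np.load('pics/w1.png.npz'))
for p in([30,159,39],[30,170,43],[30,162,43],[30,185,36]): print(p,wp(d,W(p)).round(1))
print(wp(d,W([75,185,6])))
for z in(.03,.043,.06): print(z,Fi(wz(d,(314,270),z)),Fi(wz(d2,(314,203),z)),Fi(wz(d,(314,298),z)),Fi(wz(d2,(314,219),z)))
s=sense();print(s['grip_width'],s['gripper_force'],s['wrist_force'])
E
```

```text
[30, 159, 39] [312.8 290.5]
[30, 170, 43] [312.7 271.7]
[30, 162, 43] [312.7 287.9]
[30, 185, 36] [312.8 235.8]
[395.17144217 222.03300654]
0.03 [ 30.58673126 166.09361813  30.        ] [ 29.91447827 167.44668234  30.        ] [ 30.59430905 151.02026231  30.        ] [ 29.9831801  153.59591199  30.        ]
0.043 [ 30.58180485 170.83008681  43.        ] [ 29.94287798 169.6822146   43.        ] [ 30.58880804 156.89970349  43.        ] [ 30.0086986  156.41231523  43.        ]
0.06 [ 30.57536262 177.02393047  60.        ] [ 29.98001605 172.60560294  60.        ] [ 30.58161441 164.5882035   60.        ] [ 30.04206895 160.09530409  60.        ]
0.23615041409406418 0.0 [ 0.23313222 -0.40778796 -0.7316818 ]
```

```bash
python3 - <<'E'
from h import *
d=dict(np.load('pics/w2.png.npz'))
for y in(148,159,170):
  for z in(22,32,42,52,62,80): print(y,z,wp(d,W([19,y,z])).round(0),wp(d,W([43,y,z])).round(0))
cv2.imwrite('pics/c2.png',cv2.resize(cv2.imread('pics/w2.png')[250:410,220:420],None,fx=4,fy=3.75,interpolation=2))
E
```

```text
148 22 [292. 297.] [337. 297.]
148 32 [291. 305.] [339. 305.]
148 42 [290. 314.] [340. 314.]
148 52 [288. 324.] [341. 324.]
148 62 [287. 335.] [343. 335.]
148 80 [284. 358.] [346. 358.]
159 22 [292. 278.] [338. 278.]
159 32 [290. 285.] [339. 285.]
159 42 [289. 293.] [341. 293.]
159 52 [288. 302.] [342. 302.]
159 62 [286. 312.] [344. 312.]
159 80 [283. 333.] [347. 333.]
170 22 [291. 257.] [338. 257.]
170 32 [290. 264.] [340. 264.]
170 42 [289. 271.] [341. 271.]
170 52 [287. 279.] [343. 279.]
170 62 [286. 288.] [345. 288.]
170 80 [282. 307.] [348. 307.]
```

View pics/c2.png

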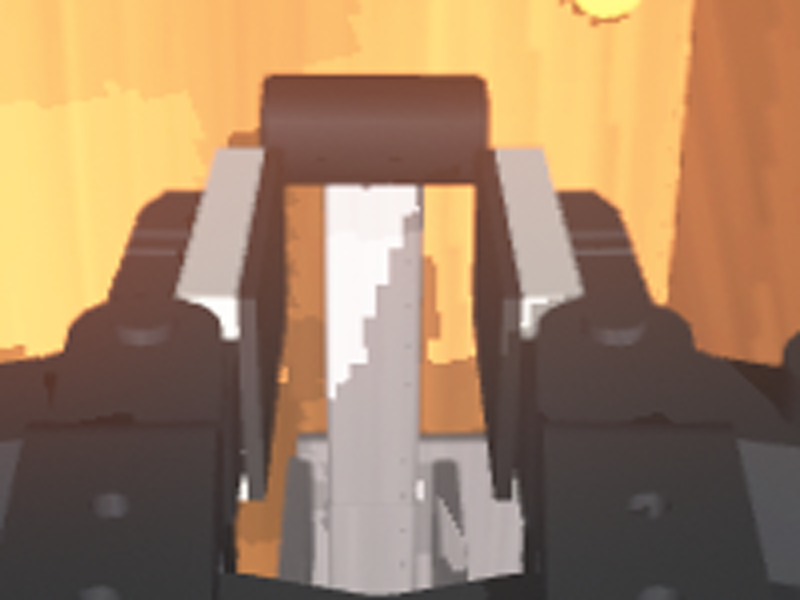

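The crop shows the pads apparently sitting beside or behind the roller, which spans crop x 262–487. The reported opening is 20 mm with no contact. I'll close gently to feel what is between the pads.

Call:
{"op": "carry_out", "data": {"motion": [[0,0,0,0,0,0,0.5],[0,0,0,0,0,0,0.5],[0,0,0,0,0,0,0.5],[0,0,0,0,0,0,0.5]], "force": 20}}

```text
t: 3.82
tool_pos: [0.6394, 0.2577, 0.0378]
eef_rot: [-0.0, 0.788, 0.616, -0.0]
wrist_force: [0.4, -0.0, -0.2]
grip_width: 0.058
gripper_force: 0.0
```

```bash
python3 - <<'E'
from h import *
d=wsnap('w3.png');s=snap('scene','s3.png');print(Fi(d['p']))
u,v=proj(s,d['p']).astype(int);print(u,v,proj(s,d['p']+[0,0,-.017]))
a=cv2.resize(d['frame'][240:420,200:440,::-1],(400,600),interpolation=2);b=cv2.resize(s['frame'][v-80:v+40,u-40:u+40,::-1],(400,600),interpolation=2)
cv2.imwrite('pics/c3.png',np.hstack([a,b]))
E
```

```text
[ 30.07080843 158.64027882  37.79744562]
431 194 [430.94716356 199.52137696]
```

View pics/c3.png

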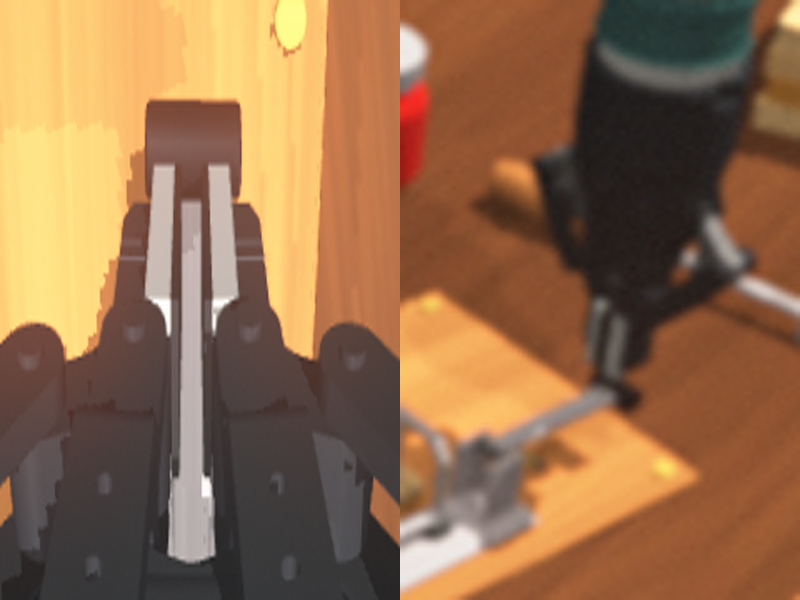

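The jaws closed to 5 mm. Both views show the tips ending just above the roller and bar: wrist row 289, and scene tip about 12 mm above the projected TCP. The real tips therefore sit well above the reported TCP level. I'll reopen and go lower.

Call:
{"op": "carry_out", "data": {"motion": [[0.2,0,0,0,0,0,5],[0.3,0,0,0,0,0,5],[0.3,0,0,0,0,0,5],[0.3,0,0.5,0,0,0,5],[0.3,0,1,0,0,0,5],[0.3,0,1.5,0,0,0,5],[0.3,0,2,0,0,0,5],[0.3,0,2,0,0,0,5]]}}

```text
t: 4.92
tool_pos: [0.6396, 0.2603, 0.0171]
eef_rot: [-0.0, 0.788, 0.616, -0.001]
wrist_force: [-0.7, 0.1, 0.5]
grip_width: 0.584
gripper_force: 0.0
```

Call:
{"op": "carry_out", "data": {"motion": [[0,0,0,0,0,0,2],[0,0,0,0,0,0,2],[0,0,0,0,0,0,2],[0,0,0,0,0,0,2]], "force": 20}}

```text
t: 5.42
tool_pos: [0.6405, 0.2606, 0.0182]
eef_rot: [0.0, 0.788, 0.616, 0.0]
wrist_force: [0.2, 0.2, 0.4]
grip_width: 0.293
gripper_force: 24.0
```

Call:
{"op": "carry_out", "data": {"motion": [[0,0,0,0,0,0,4],[0,0,0.4,0,0,0,4],[0,0,0.9,0,0,0,4],[0,0,0.9,0,0,0,2],[0,0,0.9,0,0,0,2],[0,0,0.9,0,0,0,2]], "force": 20}}

```text
t: 6.18
tool_pos: [0.6399, 0.2603, 0.0085]
eef_rot: [0.0, 0.788, 0.616, -0.0]
wrist_force: [0.8, -0.9, -2.3]
grip_width: 0.299
gripper_force: 22.3
```

```bash
python3 - <<'E'
from h import *
p,r=pose();s=sense();print(Fi(p),s['wrist_force'],s['moment'],s['gripper_force'],s['grip_width'])
E
```

```text
[ 29.977357   161.28923947   8.49461816] [ 0.75321464 -0.87617414 -2.33931705] [-0.15242984 -0.08590624 -0.13201607] 22.316223978996277 0.2989322442160898
```

Call:
{"op": "carry_out", "data": {"motion": [[0,0,-0.4,0,0,0,2],[0,0,-0.85,0,0,0,2],[-0.2,0,-1.7,0,0,0,2],[-0.2,0,-1.7,0,0,0,2]]}}

```text
t: 6.68
tool_pos: [0.6397, 0.2581, 0.0271]
eef_rot: [0.0, 0.788, 0.616, -0.0]
wrist_force: [-0.7, -2.9, -2.7]
grip_width: 0.298
gripper_force: 21.8
```

Call:
{"op": "carry_out", "data": {"motion": [[-0.2,0,-0.8,0,0,0,2],[-0.5,0,-1.6,0,0,0,2],[-0.87,0,-2.4,0,0,0,2],[-1.3,0,-3.1,0,0,0,2],[-1.8,0,-3.8,0,0,0,2],[-2.4,0,-4.4,0,0,0,2],[-3.0,0,-5.0,0,0,0,2],[-3.6,0,-5.4,0,0,0,2],[-4.2,0,-5.7,0,0,0,2],[-4.2,0,-5.7,0,0,0,2]]}}

```text
t: 7.92
tool_pos: [0.63, 0.218, 0.0839]
eef_rot: [-0.0, 0.788, 0.616, 0.001]
wrist_force: [-1.5, -1.0, 2.5]
grip_width: 0.298
gripper_force: 21.9
```

Call:
{"op": "carry_out", "data": {"motion": [[0,0,0,0,0,0,5],[0,0,0,0,0,0,5],[0,0,0,0,0,0,5],[0,0,-3,0,0,0,5],[0,0,-7,0,0,0,5],[0,0,-12,0,0,0,5],[0,0,-12,0,0,0,8]]}}

```text
t: 8.8
tool_pos: [0.6333, 0.2189, 0.2088]
eef_rot: [0.002, 0.787, 0.616, 0.005]
wrist_force: [0.2, -0.3, -0.2]
grip_width: 0.782
gripper_force: 0.0
```

```bash
python3 - <<'E'
from h import *
d=wsnap('w4.png');s=snap('scene','s4.png');t=snap('top','t4.png')
u,v=proj(s,W([20,60,40])).astype(int); print(u,v)
b=cv2.resize(s['frame'][v-45:v+45,u-60:u+60,::-1],(400,300),interpolation=2)
u,v=proj(t,W([20,60,40])).astype(int);print(u,v)
c=cv2.resize(t['frame'][v-45:v+45,u-60:u+60,::-1],(400,300),interpolation=2)
a=cv2.resize(d['frame'][:,:,::-1],(400,300),interpolation=2)
cv2.imwrite('pics/c4.png',np.vstack([np.hstack([b,c]),np.hstack([a,a*0])]))
# plan to board
Mb=R.from_euler('z',3.5,degrees=True).as_matrix(); 
print('board yaw tool x 93.5'); go([.6134,-.2286,.20],93.5); print(sense()['joints'])
E
```

```text
399 205
230 206
board yaw tool x 93.5
go [-43.71   9.21   0.21] [ -0.08   0.02 -17.4 ]
[2.36249388e-01 3.53779260e-01 5.98085566e-02 1.27827126e+00
 3.23341848e-05 2.04969729e+00]
```

View pics/c4.png

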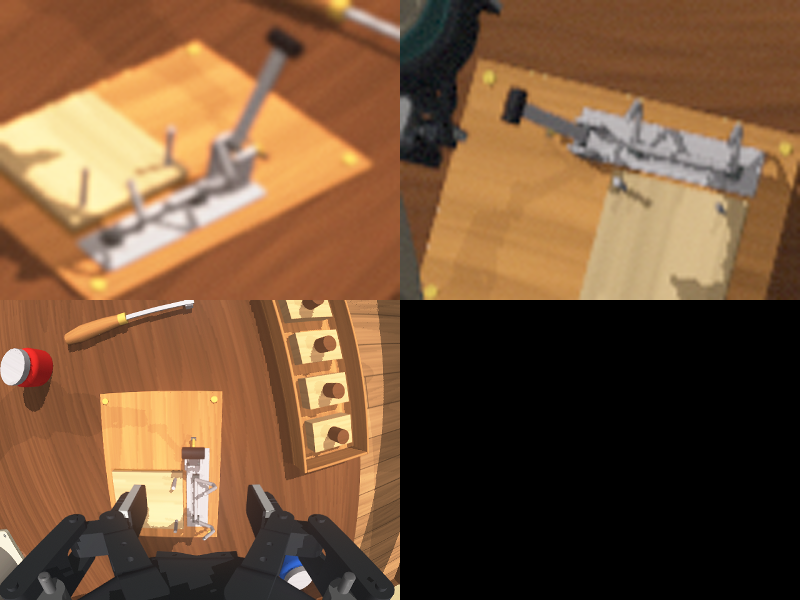

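Lever open; the arches lean back and the posts are clear. In the scene crop the post tips are at about (170,128) and (85,170). In the top crop they are at (617,181) and (720,206).

```bash
python3 - <<'E'
from h import *
s=dict(np.load('pics/s4.png.npz'));t=dict(np.load('pics/t4.png.npz'));d=dict(np.load('pics/w4.png.npz'))
for a,b,n in(((390.,198.4),(235.1,215.3),[0,40,55]),((364.5,211.),(266,222.8),[0,-40,55])):
    w,e=tri(s,a,t,b);print(Fi(w).round(1),round(e,1),'top@55',Fi(ray(t,b,.055)).round(1),proj(s,W(n)),proj(t,W(n)),wp(d,W(n)))
# wrist: local patch around left post nominal
u,v=wp(d,W([0,40,55])).astype(int)
g=cv2.cvtColor(d['frame'],cv2.COLOR_RGB2HSV)[v-14:v+14,u-14:u+14]
print(u,v);print('\n'.join(''.join('#' if p[1]<70 else '.' for p in r) for r in g))
# top patch
u,v=proj(t,W([0,40,55])).astype(int); g=cv2.cvtColor(t['frame'],cv2.COLOR_RGB2HSV)
for n in([0,40,55],[0,-40,55]):
    u,v=proj(t,W(n)).astype(int);print(u,v);print('\n'.join(' '.join('%3d'%p for p in r) for r in g[v-5:v+6,u-6:u+7,1]))
E
```

```text
[-0.1 41.9 56.9] 2.5 top@55 [-0.6 41.3 55. ] [388.83475559 199.3872026 ] [235.64746602 215.18291946] [277.67085524 304.61030736]
[ -0.1 -38.2  54.8] 3.8 top@55 [ -1.2 -39.8  55. ] [363.12950049 211.3496483 ] [266.20080627 222.3619799 ] [280.8679539  373.93620848]
277 304
..............#####.........
..............#####.........
..............#####.........
..............#####.........
.............#####..........
.............#####..........
.............#####..........
.............#####..........
............######..........
............######..........
...........#######..........
...........#######..........
............######..........
.............####...........
............................
............................
............................
............................
............................
............................
............................
............................
............................
............................
............................
............................
............................
............................
235 215
152 146 
[... 443 characters left out ...]
 106 107  99  97
146 156 143  99  91  98  96  97  97 108 108 105  98
152 153 123  93  93  91  95  98  95  99  98  99 105
266 222
141 152 141 109  69  44  43  24   8   4   8   4   4
106 107 119 138 144 153 138 106  65  48  45  28   8
 89  88  93 103 106 106 113 132 158 153 153 106  56
 87  87  86  89  88  90  91 108 120 123 138 145 151
 87  86  85  89  86  77  89  92  97 101 108 110 118
 88  91  87  90  75  39  71  86 101 104 102 102 104
 89  89  87  89  76  32   8  85  99 106 101 104 103
 88  86  86  89  84  69  25  67 102 101  98 110  99
 88  88  85  88  87  87  90  87 101 102 101 101 104
 89  89  87  88  90  94  90  95 102 104  98 104 102
 88  88  87  87  90  92  90  90 104  98 102  99  99
```

Call:
{"op": "carry_out", "data": {"motion": [[-5.5,1.2,0,0,0,-2.5,5],[-11,2.3,0,0,0,-5,5],[-16.5,3.5,0,0,0,-7.5,5],[-22,4.6,0,0,0,-10,5],[-27.5,5.8,0,0,0,-12.5,5],[-33,6.9,0,0,0,-15,5],[-38.5,8.1,0,0,0,-17.4,5],[-43.7,9.2,0.2,0,0,-17.4,5],[-43.7,9.2,0.2,0,0,-17.4,5]]}}

```text
t: 10.07
tool_pos: [0.6122, -0.2316, 0.198]
eef_rot: [-0.002, 0.687, 0.727, -0.001]
wrist_force: [0.3, 0.6, 0.2]
grip_width: 0.585
gripper_force: 0.0
```

```bash
cat > m3.py <<'E'
from h import *
d=wsnap('w5.png'); f=d['frame']; hsv=cv2.cvtColor(f,cv2.COLOR_RGB2HSV)
Mb=R.from_euler('z',3.5,degrees=True).as_matrix(); B=np.array([.6134,-.2286,0])
for p in([48,40,8],[48,-40,8],[0,0,38]):
    print(p,wp(d,Mb@(np.array(p)/1000)+B).round(1))
bb=[wp(d,Mb@(np.array([x,y,8])/1000)+B) for x in(-60,60) for y in(-55,55)]
print(np.round(bb,0).tolist(), d['p'])
print(sense()['grip_width'])
cv2.imwrite('pics/c5.png',f[100:480,150:550,::-1])
E
python3 m3.py
```

```text
[48, 40, 8] [367.6 168.7]
[48, -40, 8] [365.5 249.5]
[0, 0, 38] [317.3 216.1]
[[258.0, 264.0], [254.0, 154.0], [377.0, 264.0], [380.0, 153.0]] [ 0.61217661 -0.23159715  0.19795168]
0.5843910417085469
```

View pics/c5.png

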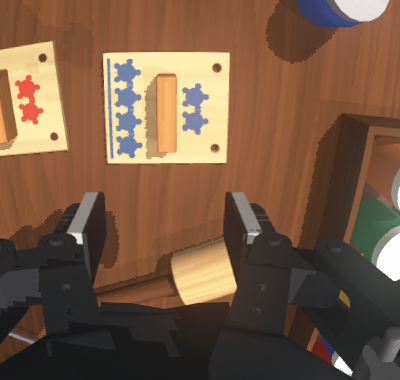

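The crop shows the blue-star board with full-frame corners (254,153), (380,153), (377,263), (258,263) and holes at (366,168) and (365,248). All are within 1–2 px of prediction, so I'll descend on the bar.

Call:
{"op": "carry_out", "data": {"motion": [[0.3,0.1,5.5,0,0,0,4],[0.3,0.1,11,0,0,0,4],[0.3,0.1,15,0,0,0,4],[0.3,0.1,17,0,0,0,4],[0.3,0.1,18,0,0,0,4],[0.3,0.1,18.5,0,0,0,4],[0.3,0.1,18.5,0,0,0,4]]}}

```text
t: 11.0
tool_pos: [0.6157, -0.2258, 0.0171]
eef_rot: [0.001, 0.685, 0.728, 0.0]
wrist_force: [-0.6, -0.2, 0.6]
grip_width: 0.466
gripper_force: 0.0
```

```bash
python3 - <<'E'
from h import *
go([.6134,-.2286,.0],93.5)
E
```

```text
go [-0.27 -0.25  1.71] [ 0.11  0.06 -0.  ]
```

Call:
{"op": "carry_out", "data": {"motion": [[-0.1,0,0.4,0,0,0,4],[-0.2,-0.1,0.8,0,0,0,4],[-0.2,-0.1,1.1,0,0,0,4],[-0.2,-0.1,1.1,0,0,0,4]]}}

```text
t: 11.5
tool_pos: [0.6134, -0.2273, 0.0045]
eef_rot: [-0.0, 0.685, 0.728, -0.0]
wrist_force: [0.1, -0.0, -0.6]
grip_width: 0.47
gripper_force: 0.0
```

```bash
python3 - <<'E'
from h import *
s=sense();print(s['tool_pos'],s['wrist_force'],s['t']); snapshot('top')
s=sense();print(s['tool_pos'],s['wrist_force'],s['t'])
E
```

```text
[ 0.61338694 -0.22733766  0.00447691] [ 0.1090388  -0.03777576 -0.59957051] 11.5
[ 0.6135763  -0.22740908  0.00467861] [-0.39402228  0.22936837 -1.06222986] 11.55
```

Call:
{"op": "carry_out", "data": {"motion": [[0,0,0,0,0,0,1],[0,0,0,0,0,0,1],[0,0,0,0,0,0,1],[0,0,0,0,0,0,1],[0,0,-1,0,0,0,1],[0,0,-3,0,0,0,1],[0,0,-3,0,0,0,1]], "force": 50}}

```text
t: 12.42
tool_pos: [0.6161, -0.2286, 0.0379]
eef_rot: [0.003, 0.685, 0.728, 0.001]
wrist_force: [0.8, -0.4, -0.8]
grip_width: 0.191
gripper_force: 52.5
```

```bash
python3 - <<'E'
from h import *
s=sense();print(s['tool_pos'],s['wrist_force'],s['moment'],s['joints'])
d=wsnap('w6.png'); f=d['frame'];hsv=cv2.cvtColor(f,cv2.COLOR_RGB2HSV)
# holes expected: board frame at grasp: tool-relative
Mb=R.from_euler('z',3.5,degrees=True).as_matrix()
dz=d['p'][2]-.0045; O=d['p']+[.6134-.6134,-.2286+.2273,0]; O[2]=dz
for p in([48,40,8],[48,-40,8]):
    u,v=wp(d,Mb@(np.array(p)/1000)+O);print(p,u,v)
    u,v=int(u),int(v);print('\n'.join(' '.join('%3d'%q for q in r) for r in hsv[v-14:v+15:1,u-14:u+15:1,2]))
E
```

```text
[ 0.61605945 -0.22856207  0.03791714] [ 0.84256683 -0.40300064 -0.79598158] [-0.06732252 -0.02692733  0.02733952] [-4.53574512e-01  4.57673198e-01 -1.54356702e-01  9.53340010e-01
 -1.79135215e-05  1.05631673e+00]
[48, 40, 8] 422.79502149419926 212.7642145829805
253 253 253 253 253 253 253 253 253 253 253 253 253 253 253 253 253 253 253 253 253 253 253 253 253 253 253 253 253
253 253 253 253 253 253 253 253 253 251 245 242 233 226 227 229 239 246 251 253 253 253 253 253 253 253 253 253 253
253 253 253 253 253 253 253 251 243 231 224 215 210 204 202 203 218 223 231 244 253 253 253 253 253 253 253 253 253
253 253 253 253 253 253 251 244 225 198 183 172 171 170 169 170 183 200 210 221 245 251 253 253 253 253 253 253 253
253 253 253 253 252 249 240 225 187 170 165 160 158 157 156 155 156 172 194 210 221 238 253 253 253 253 253 253 253
253 253 253 253 251 239 215 183 166 162 161 161 160 157 157 155 152 148 167 197 209 210 250 253 253 253 253 253 253
253 253 253 251 243 219 178 161 163 162 162 160 159 157 157 154 153 146 148 168 198 210 233 251 253 253 253 253 253
253 253 253 249 230 187 16
[... 5238 characters left out ...]
  72
 57  56  56  56  57  57  57  57  57  61  71  71  71  71  72  71  71  72  72  72  72  72  71  72  72  71  72  71  61
 55  56  56  56  56  56  56  56  56  60  69  71  71  70  71  71  71  71  72  72  71  72  71  71  71  72  71  68  61
 54  55  55  55  55  56  55  56  56  59  65  71  71  70  71  71  70  71  71  71  71  71  70  71  71  71  67  59  59
 54  54  55  55  55  55  55  55  56  57  63  69  70  70  70  71  70  70  70  70  70  70  71  70  70  71  66  58  58
 54  54  53  54  55  54  56  54  55  55  61  69  70  70  69  70  69  70  69  70  70  70  70  70  69  66  58  58  59
 54  54  54  53  53  54  54  54  54  54  58  66  72  72  71  70  70  69  69  69  69  69  70  70  68  70  65  59  61
```

```bash
cat > m4.py <<'E'
from h import *
d=dict(np.load('pics/w6.png.npz')); V=cv2.cvtColor(d['frame'],cv2.COLOR_RGB2HSV)[:,:,2].astype(float)
Mb=R.from_euler('z',3.5,degrees=True).as_matrix()
zt=d['p'][2]-.0045+.008; O=d['p']+[0,-.0013,0]; O[2]=zt-.008
def edge(pts,n):
    out=[]
    for q in pts:
        for k in np.arange(-8,8,.2):
            w=Mb@(np.array([q[0]+n[0]*k,q[1]+n[1]*k,8])/1000)+O; u,v=wp(d,w)
            if not(0<=u<639 and 0<=v<479): break
            if cv2.getRectSubPix(V.astype(np.float32),(1,1),(float(u),float(v)))[0,0]<200: out.append((w-d['p'])@d['r']*1000); break
    return np.array(out)
a=edge([(x,55) for x in range(-50,40,6)],(0,1)); b=edge([(60,y) for y in range(10,50,4)],(1,0))
for e,ax in((a,0),(b,1)):
    e=e[:,:2]; l=cv2.fitLine(e.astype(np.float32),cv2.DIST_HUBER,0,.01,.01).ravel(); print(len(e),'dir deg',np.degrees(np.arctan2(l[1],l[0])).round(2),'pt',l[2:].round(2), e.round(1)[::4].tolist())
h=(wz(d,(420.7,209.7),zt)-d['p'])@d['r']*1000;print('hole L tool mm',h)
d4=dict(np.load('pics/w4.png.npz'))
for px in((277.3,300.7),(277.3,299.5)): print('post',Fi(wz(d4,px,.055)))
print(wp(d4,W([75,185,6])),wp(d4,W([-125,185,6])))
V4=cv2.cvtColor(d4['frame'],cv2.COLOR_RGB2HSV)[:,:,2]
u,v=wp(d4,W([20,185,6])).astype(int);print(u,v,V4[v-6:v+7,u])
g=cv2.cvtColor(d4['frame'],cv2.COLOR_RGB2HSV)
u,v=wp(d4,W([0,-40,55])).astype(int);print(u,v);print('\n'.join(''.join('#' if p[1]<70 else '.' for p in r) for r in g[v-20:v+10,u-14:u+14]))
E
python3 m4.py
```

```text
15 dir deg 89.89 pt [54.87  0.93] [[54.7, -50.1], [54.9, -26.1], [54.9, -2.1], [54.9, 21.9]]
10 dir deg -0.29 pt [26.7  59.09] [[8.7, 59.1], [24.7, 59.1], [40.7, 58.9]]
hole L tool mm [40.07863336 46.84841011 -3.38679795]
post [-0.20456259 44.04429876 55.        ]
post [-0.16082246 45.27856846 55.        ]
[355.76348281 145.41474239] [158.905441 150.522276]
299 145 [166 167 167 167 167 175 214 245 245 245 245 245 245]
280 373
###...........#####.#.......
########..##..#####.........
.##########...#####.........
..............####..........
..............####..........
..............####..........
.............#####..........
.............#####..........
.............#####..........
.............#####..........
.............#####..........
.............####...........
.............####...........
.............####...........
.............####...........
.............####...........
............#####...........
............#####...........
............#####...........
.............###............
............................
............................
............................
............................
............................
............................
............................
............................
............................
............................
```

```bash
python3 - <<'E'
from h import *
go(W([-47,3.5,100]),76.1)
E
```

```text
go [35.83 -6.6  -6.4 ] [ 0.19  0.07 17.39]
```

Call:
{"op": "carry_out", "data": {"motion": [[0,0,-3.5,0,0,0,1],[4,-0.7,-6.4,0,0,2.5,1],[9.5,-1.7,-6.4,0,0,5,1],[15,-2.8,-6.4,0,0,7.5,1],[20.5,-3.8,-6.4,0,0,10,1],[26,-4.8,-6.4,0,0,12.5,1],[31,-5.7,-6.4,0,0,15,1],[35.8,-6.6,-6.4,0,0,17.4,1],[35.8,-6.6,-6.4,0,0,17.4,1],[35.8,-6.6,-6.4,0,0,17.4,1]]}}

```text
t: 13.72
tool_pos: [0.5261, 0.1256, 0.0988]
eef_rot: [0.0, 0.787, 0.617, -0.0]
wrist_force: [0.4, -0.6, -0.6]
grip_width: 0.193
gripper_force: 52.5
```

```bash
cat > m5.py <<'E'
from h import *
p,r=pose();s=sense();print('file TCP',Fi(p).round(2),'yaw',(np.degrees(np.arctan2(*r.as_matrix()[1::-1,0]))-76.1).round(2),'F',s['wrist_force'].round(2),'Mo',s['moment'].round(3),s['gripper_force'],s['t'])
E
python3 - <<'E'
exec(open('m5.py').read())
go(W([-47,3.5,62]),76.1)
E
```

```text
file TCP [-48.21   3.24  98.76] yaw 0.03 F [ 0.37 -0.63 -0.55] Mo [-0.046 -0.027  0.014] 52.46427834033966 13.725
go [0.03 0.12 3.68] [0.01 0.04 0.03]
```

Call:
{"op": "carry_out", "data": {"motion": [[0,0.1,1.5,0,0,0,1],[0,0.1,3,0,0,0,1],[0,0.1,3.7,0,0,0,1],[0,0.1,3.7,0,0,0,1],[0,0.1,3.7,0,0,0,1]]}}

```text
t: 14.35
tool_pos: [0.5274, 0.1255, 0.062]
eef_rot: [0.0, 0.788, 0.616, 0.0]
wrist_force: [0.4, 0.3, -0.6]
grip_width: 0.194
gripper_force: 52.4
```

```bash
python3 m5.py
```

```text
file TCP [-46.92   3.39  62.02] yaw -0.03 F [ 0.35  0.35 -0.56] Mo [0.023 0.028 0.027] 52.42018103599548 14.35
```

Call:
{"op": "carry_out", "data": {"motion": [[0,0,0.2,0,0,0,1],[0,0,0.4,0,0,0,1],[0,0,0.5,0,0,0,1],[0,0,0.5,0,0,0,1]]}}

```text
t: 14.85
tool_pos: [0.527, 0.1256, 0.0568]
eef_rot: [0.0, 0.788, 0.616, -0.0]
wrist_force: [-0.2, 0.3, 0.5]
grip_width: 0.191
gripper_force: 52.5
```

```bash
python3 m5.py
```

```text
file TCP [-47.32   3.43  56.82] yaw -0.01 F [-0.17  0.27  0.45] Mo [0.041 0.05  0.019] 52.459110617637634 14.85
```

Call:
{"op": "carry_out", "data": {"motion": [[0,0,0.2,0,0,0,1],[0,0,0.4,0,0,0,1],[0,0,0.5,0,0,0,1],[0,0,0.5,0,0,0,1]]}}

```text
t: 15.35
tool_pos: [0.527, 0.1256, 0.0517]
eef_rot: [-0.0, 0.788, 0.616, -0.0]
wrist_force: [-0.0, -1.0, -1.1]
grip_width: 0.191
gripper_force: 52.5
```

```bash
python3 m5.py
```

```text
file TCP [-47.29   3.43  51.75] yaw -0.01 F [-0.04 -0.96 -1.09] Mo [-0.004 -0.046  0.051] 52.4805611371994 15.35
```

Call:
{"op": "carry_out", "data": {"motion": [[0,0,0.4,0,0,0,1],[0,0,0.8,0,0,0,1],[0,0,1.2,0,0,0,1],[0,0,1.6,0,0,0,1],[0,0,2,0,0,0,1],[0,0,2.3,0,0,0,1],[0,0,2.5,0,0,0,1],[0,0,2.5,0,0,0,1]]}}

```text
t: 16.35
tool_pos: [0.527, 0.1256, 0.0268]
eef_rot: [-0.0, 0.788, 0.616, -0.0]
wrist_force: [0.2, 0.0, -0.2]
grip_width: 0.196
gripper_force: 52.5
```

```bash
python3 m5.py
```

```text
file TCP [-47.26   3.43  26.79] yaw -0.01 F [ 0.18  0.   -0.23] Mo [0.017 0.013 0.   ] 52.46171414852142 16.35
```

Call:
{"op": "carry_out", "data": {"motion": [[0,0,0.1,0,0,0,1],[0,0,0.2,0,0,0,1],[0,0,0.25,0,0,0,1],[0,0,0.25,0,0,0,1]]}}

```text
t: 16.85
tool_pos: [0.5272, 0.1256, 0.0252]
eef_rot: [0.0, 0.788, 0.616, 0.0]
wrist_force: [-2.8, -0.7, 4.6]
grip_width: 0.197
gripper_force: 53.2
```

```bash
python3 m5.py
```

```text
file TCP [-47.14   3.52  25.21] yaw -0.01 F [-2.83 -0.73  4.58] Mo [-0.07   0.456 -0.056] 53.20158898830414 16.85
```

Call:
{"op": "carry_out", "data": {"motion": [[0,0,0,0,0,0,4],[0,0,0,0,0,0,4],[0,0,0,0,0,0,4],[0,0,-1,0,0,0,4],[0,0,-3,0,0,0,4],[0,0,-7,0,0,0,5],[0,0,-12,0,0,0,5],[0,0,-17,0,0,0,5],[0,0,-17,0,0,0,5]]}}

```text
t: 17.98
tool_pos: [0.5312, 0.1261, 0.2005]
eef_rot: [0.003, 0.787, 0.616, 0.005]
wrist_force: [0.2, -1.0, -0.2]
grip_width: 0.585
gripper_force: 0.0
```

```bash
python3 m5.py; python3 - <<'E'
from h import *
d=wsnap('w7.png');s=snap('scene','s7.png')
u,v=proj(s,W([0,60,40])).astype(int)
b=cv2.resize(s['frame'][v-45:v+45,u-60:u+60,::-1],(400,300),interpolation=2)
a=cv2.resize(d['frame'][:,:,::-1],(400,300),interpolation=2)
cv2.imwrite('pics/c7.png',np.vstack([a,b]))
print(wp(d,W([30,117,112])))
go(W([30,115.5,185]),76.1)
E
```

```text
file TCP [-43.37   4.97 200.49] yaw -0.0 F [ 0.23 -0.99 -0.16] Mo [-0.004  0.033 -0.036] 0.0 17.975
[421.48358309  82.65248537]
go [11.18  7.67  1.08] [ 0.11 -0.04 -0.01]
```

View pics/c7.png

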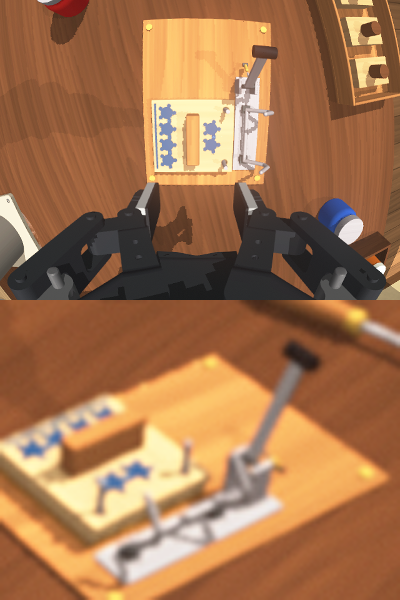

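The board lies flat on the stack with both posts through its holes. The open roller is at full-frame (422,82), as predicted at (421,83).

Call:
{"op": "carry_out", "data": {"motion": [[4,2.6,0,0,0,0,5],[8,5.2,0,0,0,0,5],[11.2,7.7,0.5,0,0,0,5],[11.2,7.7,1.1,0,0,0,5],[11.2,7.7,1.1,0,0,0,5]]}}

```text
t: 18.7
tool_pos: [0.6266, 0.2152, 0.1807]
eef_rot: [-0.001, 0.788, 0.616, -0.003]
wrist_force: [-0.4, -0.1, -0.1]
grip_width: 0.589
gripper_force: 0.0
```

```bash
python3 m5.py; python3 - <<'E'
from h import *
go(W([30,115.5,86]),76.1)
E
```

```text
file TCP [ 27.82 114.3  180.66] yaw -0.01 F [-0.42 -0.05 -0.15] Mo [-0.044 -0.032 -0.027] 0.0 18.7
go [0.15 0.27 9.46] [-0.29  0.16 -0.01]
```

Call:
{"op": "carry_out", "data": {"motion": [[0.1,0.1,3,0,0,0,5],[0.1,0.1,6,0,0,0,5],[0.1,0.1,8,0,0,0,5],[0.1,0.1,9.4,0,0,0,5],[0.1,0.1,9.4,0,0,0,5],[0.1,0.1,9.4,0,0,0,2],[0.1,0.1,9.4,0,0,0,2],[0.1,0.1,9.4,0,0,0,2],[0.1,0.1,9.4,0,0,0,2]], "force": 30}}

```text
t: 19.82
tool_pos: [0.6306, 0.2172, 0.0908]
eef_rot: [0.0, 0.787, 0.616, 0.001]
wrist_force: [-2.5, 1.3, 5.8]
grip_width: 0.29
gripper_force: 32.7
```

```bash
python3 m5.py
```

```text
file TCP [ 31.24 117.26  90.82] yaw 0.01 F [-2.49  1.32  5.83] Mo [ 0.224  0.529 -0.07 ] 32.69175410270691 19.825
```

Call:
{"op": "carry_out", "data": {"motion": [[0.4,0,0.2,0,0,0,2],[0.75,0,0.4,0,0,0,2],[1.1,0,0.65,0,0,0,2],[1.45,0,0.9,0,0,0,2],[1.75,0,1.2,0,0,0,2],[2.05,0,1.5,0,0,0,2]]}}

```text
t: 20.58
tool_pos: [0.6358, 0.2357, 0.078]
eef_rot: [0.002, 0.788, 0.616, 0.0]
wrist_force: [-5.0, -2.4, 15.8]
grip_width: 0.29
gripper_force: 35.2
```

```bash
python3 m5.py
```

```text
file TCP [ 31.84 136.41  78.04] yaw -0.05 F [-5.03 -2.41 15.79] Mo [-0.753  1.367 -0.003] 35.175297260284424 20.575
```

Call:
{"op": "carry_out", "data": {"motion": [[0.3,-0.1,0.3,0,0,0,2],[0.6,-0.1,0.62,0,0,0,2],[0.85,-0.1,0.95,0,0,0,2],[1.1,-0.1,1.3,0,0,0,2],[1.3,-0.1,1.65,0,0,0,2],[1.5,-0.1,2.0,0,0,0,2]]}}

```text
t: 21.32
tool_pos: [0.64, 0.2526, 0.0589]
eef_rot: [0.001, 0.787, 0.616, 0.003]
wrist_force: [-3.9, 2.9, 15.5]
grip_width: 0.293
gripper_force: 36.4
```

```bash
python3 m5.py
```

```text
file TCP [ 31.88 153.84  58.87] yaw -0.0 F [-3.89  2.88 15.46] Mo [ 0.095  0.911 -0.091] 36.37245833873749 21.325
```

Call:
{"op": "carry_out", "data": {"motion": [[0.2,0,0.4,0,0,0,2],[0.37,0,0.77,0,0,0,2],[0.52,0,1.15,0,0,0,2],[0.66,0,1.55,0,0,0,2],[0.77,0,1.95,0,0,0,2],[0.87,0,2.4,0,0,0,2]]}}

```text
t: 22.08
tool_pos: [0.6428, 0.2636, 0.0348]
eef_rot: [-0.001, 0.787, 0.617, 0.005]
wrist_force: [-3.2, 8.1, 12.6]
grip_width: 0.293
gripper_force: 38.0
```

```bash
python3 m5.py
```

```text
file TCP [ 31.92 165.25  34.8 ] yaw 0.08 F [-3.24  8.1  12.57] Mo [ 1.272  0.633 -0.021] 38.04585814476013 22.075
```

Call:
{"op": "carry_out", "data": {"motion": [[0.2,0,0.25,0,0,0,2],[0.35,0,0.5,0,0,0,2],[0.4,0,0.75,0,0,0,2],[0.45,0,1.0,0,0,0,2],[0.45,0,1.0,0,0,0,2]]}}

```text
t: 22.7
tool_pos: [0.6431, 0.2666, 0.0232]
eef_rot: [-0.0, 0.787, 0.617, 0.003]
wrist_force: [-0.9, 4.6, 9.3]
grip_width: 0.29
gripper_force: 38.4
```

```bash
python3 m5.py
```

```text
file TCP [ 31.48 168.23  23.19] yaw 0.05 F [-0.91  4.56  9.29] Mo [0.707 0.382 0.031] 38.44387114048004 22.7
```

Call:
{"op": "carry_out", "data": {"motion": [[0.1,0,0.2,0,0,0,2],[0.15,0,0.4,0,0,0,2],[0.15,0,0.4,0,0,0,2]]}}

```text
t: 23.08
tool_pos: [0.6431, 0.2674, 0.0188]
eef_rot: [0.0, 0.787, 0.617, 0.003]
wrist_force: [-1.3, 4.2, 7.9]
grip_width: 0.295
gripper_force: 38.6
```

```bash
python3 m5.py
```

```text
file TCP [ 31.36 169.03  18.77] yaw 0.04 F [-1.29  4.19  7.93] Mo [0.431 0.358 0.008] 38.56701672077179 23.075
```

Call:
{"op": "carry_out", "data": {"motion": [[0,0,0.15,0,0,0,2],[0,0,0.3,0,0,0,2],[0,0,0.3,0,0,0,2]]}}

```text
t: 23.45
tool_pos: [0.6433, 0.2678, 0.0158]
eef_rot: [-0.0, 0.787, 0.617, 0.003]
wrist_force: [-0.8, 4.5, 7.6]
grip_width: 0.291
gripper_force: 38.7
```

```bash
python3 m5.py
```

```text
file TCP [ 31.37 169.44  15.79] yaw 0.05 F [-0.84  4.49  7.6 ] Mo [ 0.563  0.281 -0.018] 38.733476400375366 23.45
```

Call:
{"op": "carry_out", "data": {"motion": [[0.1,0,0.15,0,0,0,2],[0.1,0,0.3,0,0,0,2],[0.1,0,0.3,0,0,0,2]]}}

```text
t: 23.82
tool_pos: [0.6432, 0.2682, 0.0124]
eef_rot: [0.0, 0.787, 0.617, 0.002]
wrist_force: [-0.4, 3.6, 5.6]
grip_width: 0.292
gripper_force: 38.8
```

Call:
{"op": "carry_out", "data": {"motion": [[0,0,0.1,0,0,0,2],[0,0,0.2,0,0,0,2],[0,0,0.2,0,0,0,2]]}}

```text
t: 24.2
tool_pos: [0.6433, 0.2684, 0.0104]
eef_rot: [-0.0, 0.787, 0.617, 0.003]
wrist_force: [-1.1, 3.2, 6.0]
grip_width: 0.29
gripper_force: 38.9
```

Call:
{"op": "carry_out", "data": {"motion": [[0,0,0.1,0,0,0,2],[0,0,0.2,0,0,0,2],[0,0,0.2,0,0,0,2]]}}

```text
t: 24.58
tool_pos: [0.6433, 0.2685, 0.0083]
eef_rot: [-0.0, 0.787, 0.617, 0.003]
wrist_force: [-1.1, 4.6, 5.6]
grip_width: 0.291
gripper_force: 39.0
```

Call:
{"op": "carry_out", "data": {"motion": [[0,0,0.1,0,0,0,2],[0,0,0.2,0,0,0,2],[0,0,0.2,0,0,0,2]]}}

```text
t: 24.95
tool_pos: [0.6432, 0.2686, 0.0062]
eef_rot: [-0.0, 0.787, 0.617, 0.003]
wrist_force: [0.1, 3.9, 5.4]
grip_width: 0.291
gripper_force: 39.1
```

Call:
{"op": "carry_out", "data": {"motion": [[0,0,0.1,0,0,0,2],[0,0,0.2,0,0,0,2],[0,0,0.2,0,0,0,2]]}}

```text
t: 25.32
tool_pos: [0.6432, 0.2686, 0.0041]
eef_rot: [-0.0, 0.787, 0.617, 0.003]
wrist_force: [-1.1, 3.9, 5.0]
grip_width: 0.286
gripper_force: 39.2
```

```bash
python3 m5.py; python3 - <<'E'
from h import *
d=wsnap('w8.png');t=snap('top','t8.png');s=snap('scene','s8.png')
for n,a in(('s8','scene0'),('t8','top0')):
    A=dict(np.load(f'pics/{a}.png.npz'));B=dict(np.load(f'pics/{n}.png.npz')); C=dict(np.load('pics/'+n[0]+('7' if n[0]=='s' else '4')+'.png.npz'))
    for nm,p in(('shut arch R',[17,-38,60]),('shut arch L',[17,42,60]),('open arch R',[60,-38,70]),('mid bar',[30,120,38]),('mid bar+6',[30,120,44])):
        u,v=proj(B,W(p)).astype(int); f=lambda q:q['frame'][v-6:v+7,u-6:u+7].astype(int)
        print(n,nm,u,v,'diff shut',np.abs(f(A)-f(B)).mean().round(1),'diff open',np.abs(f(C)-f(B)).mean().round(1))
E
```

```text
file TCP [ 31.17 170.13   4.1 ] yaw 0.04 F [-1.09  3.94  5.03] Mo [ 0.596  0.163 -0.02 ] 39.22583520412445 25.325
s8 shut arch R 368 213 diff shut 72.1 diff open 61.3
s8 shut arch L 394 200 diff shut 47.8 diff open 53.1
s8 open arch R 380 219 diff shut 36.7 diff open 36.8
s8 mid bar 420 199 diff shut 40.1 diff open 46.4
s8 mid bar+6 420 197 diff shut 41.4 diff open 42.7
t8 shut arch R 266 215 diff shut 15.6 diff open 35.3
t8 shut arch L 236 208 diff shut 27.8 diff open 28.5
t8 open arch R 270 198 diff shut 3.8 diff open 9.7
t8 mid bar 209 197 diff shut 44.2 diff open 41.8
t8 mid bar+6 209 197 diff shut 44.2 diff open 41.8
```

Call:
{"op": "carry_out", "data": {"motion": [[0,0,0.1,0,0,0,2],[0,0,0.2,0,0,0,2],[0,0,0.3,0,0,0,2],[0,0,0.3,0,0,0,2]]}}

```text
t: 25.98
tool_pos: [0.6434, 0.2685, 0.002]
eef_rot: [-0.0, 0.787, 0.617, 0.003]
wrist_force: [-2.0, 4.6, 9.1]
grip_width: 0.294
gripper_force: 39.8
```

```bash
python3 m5.py; python3 - <<'E'
from h import *
d=wsnap('w9.png'); d2=dict(np.load('pics/w2.png.npz'))
for D in(d2,d):
    u=int(wp(D,W([30,168,40]))[0]); col=D['frame'][:,u].max(1); 
    v0,v1=[int(wp(D,W([30,y,40]))[1]) for y in(186,150)]
    print(u,v0,v1,col[v0-5:v1+25].tolist())
    for vv in range(v0,v1,6): print(vv,Fi(wz(D,(u,vv),.043))[1].round(1),end=' ')
    print()
E
```

```text
file TCP [ 31.39 170.11   2.03] yaw 0.03 F [-1.96  4.62  9.08] Mo [ 0.542  0.441 -0.068] 39.76544380187988 25.975
312 235 308 [253, 253, 253, 254, 254, 253, 254, 254, 254, 254, 254, 254, 254, 254, 254, 254, 254, 254, 254, 254, 254, 254, 254, 254, 254, 254, 254, 254, 254, 254, 254, 254, 254, 254, 254, 254, 254, 254, 254, 247, 122, 123, 123, 123, 123, 124, 126, 126, 128, 128, 131, 134, 135, 133, 132, 130, 129, 127, 126, 124, 122, 121, 119, 118, 117, 115, 113, 112, 115, 166, 234, 250, 250, 250, 249, 249, 249, 249, 249, 249, 249, 249, 249, 250, 253, 253, 253, 253, 253, 253, 253, 253, 253, 253, 253, 253, 253, 253, 252, 252, 252, 252, 252]
235 187.2 241 184.5 247 181.7 253 178.9 259 176.1 265 173.2 271 170.3 277 167.4 283 164.5 289 161.5 295 158.4 301 155.4 307 152.2 
311 291 372 [253, 253, 253, 253, 253, 253, 253, 253, 253, 253, 254, 254, 254, 253, 253, 253, 253, 253, 254, 253, 253, 253, 253, 253, 254, 254, 255, 255, 255, 255, 255, 255, 255, 255, 255, 255, 255, 255, 255, 255, 254, 240, 100, 101, 101, 101, 100, 101, 100, 100, 101, 104, 105, 107, 109, 111, 114, 115, 117, 120, 117, 114, 110, 107, 105, 101, 100, 97, 95, 93, 92, 90, 88, 86, 84, 81, 77, 242, 254, 254, 254, 254, 254, 246, 207, 207, 207, 207, 207, 207, 207, 207, 207, 207, 206, 207, 206, 206, 206, 206, 205, 205, 205, 205, 205, 203, 203, 203, 203, 203, 203]
291 187.4 297 185.1 303 182.8 309 180.4 315 177.9 321 175.4 327 172.9 333 170.4 339 167.8 345 165.1 351 162.4 357 159.6 363 156.8 369 153.9
```

Call:
{"op": "carry_out", "data": {"motion": [[0,0,0.1,0,0,0,2],[0,0,0.15,0,0,0,2],[0,0,0.15,0,0,0,2]]}}

```text
t: 26.4
tool_pos: [0.6436, 0.2684, 0.001]
eef_rot: [0.0, 0.787, 0.617, 0.003]
wrist_force: [-2.2, 4.5, 11.1]
grip_width: 0.295
gripper_force: 40.0
```

```bash
python3 m5.py; python3 - <<'E'
from h import *
from scipy.optimize import least_squares
obs=[('w1',(203,219.5)),('w2',(269.7,299)),('w9',(327.6,362.5))]
def bis(n,rows):
    d=dict(np.load(f'pics/{n}.png.npz')); r=[]
    for v in rows:
        o,D=wray(d,(313,v)); q=M.T@D; r.append((Fi(o)[1:],np.array(q[1:])/np.hypot(*q[1:])))
    return r
T_=[bis(*o) for o in obs]
def tang(c,rr): # signed distances of centre to both rays minus +-7
    e=[]
    for (o,D),s in zip(rr,(1,-1)):
        w=c-o; e.append(abs(D[0]*w[1]-D[1]*w[0])-7)
    return e
h=least_squares(lambda c:tang(c,T_[0])+tang(c,T_[1]),[163,36]);print('home centre',h.x,h.fun)
n=least_squares(lambda c:tang(c,T_[2]),[163,36]);print('now free',n.x)
f=lambda t:np.array([h.x[0]-85*(1-np.cos(t)),h.x[1]+85*np.sin(t)])
for t in(-.03,0,.05,.1,.15): print(t,np.round(tang(f(t),T_[2]),2))
E
```

```text
file TCP [ 31.55 170.09   1.02] yaw 0.02 F [-2.21  4.52 11.1 ] Mo [ 0.452  0.576 -0.09 ] 40.04507124423981 26.4
home centre [161.91941614  38.3216128 ] [-0.14673205 -0.20933657 -0.08738333 -0.02440228]
now free [161.32861277  36.85641865]
-0.03 [-1.01  1.07]
0 [ 0.19 -0.33]
0.05 [ 2.32 -2.8 ]
0.1 [ 4.64 -5.44]
0.15 [ 7.13 -5.76]
```

Call:
{"op": "carry_out", "data": {"motion": [[0,0,0.1,0,0,0,2],[0,0,0.15,0,0,0,2],[0,0,0.15,0,0,0,2]]}}

```text
t: 26.78
tool_pos: [0.6437, 0.2684, 0.0001]
eef_rot: [0.0, 0.787, 0.616, 0.003]
wrist_force: [-3.9, 3.3, 14.4]
grip_width: 0.294
gripper_force: 40.3
```

Call:
{"op": "carry_out", "data": {"motion": [[0,0,0,0,0,0,5],[0,0,0,0,0,0,5],[0,0,0,0,0,0,5],[0,0,0,0,0,0,5],[0,0,-2,0,0,0,5],[-0.4,0,-5,0,0,0,3],[-0.8,0,-6,0,0,0,1],[-0.8,0,-6,0,0,0,0.5],[-0.8,0,-6,0,0,0,0.5]]}}

```text
t: 27.9
tool_pos: [0.6386, 0.2585, 0.0555]
eef_rot: [-0.0, 0.788, 0.616, -0.001]
wrist_force: [-0.2, 0.4, 0.9]
grip_width: 0.054
gripper_force: 0.0
```

```bash
python3 m5.py; python3 - <<'E'
from h import *
d=wsnap('w10.png'); s=snap('scene','s10.png'); t=snap('top','t10.png')
u=int(wp(d,W([30,162,44]))[0]); v0,v1=[int(wp(d,W([30,y,40]))[1]) for y in(186,145)]
print(u,v0,v1,d['frame'][v0:v1,u].max(1).tolist())
for y,z in((169,38.3),(155,38.3)): print(wp(d,W([30,y,z])))
print(wp(d,W([30,162,38.3])))
for n,a in(('s10','scene0'),('t10','top0')):
    A=dict(np.load(f'pics/{a}.png.npz'));B=dict(np.load(f'pics/{n}.png.npz'))
    for nm,p in(('arch R',[17,-38,60]),('arch L',[17,42,60]),('openR',[60,-38,70]),('roller',[30,162,38])):
        u,v=proj(B,W(p)).astype(int); f=lambda q:q['frame'][v-6:v+7,u-6:u+7].astype(int)
        print(n,nm,np.abs(f(A)-f(B)).mean().round(1))
E
```

```text
file TCP [ 29.11 159.23  55.54] yaw -0.02 F [-0.17  0.38  0.91] Mo [ 0.035 -0.023  0.009] 0.0 27.9
316 227 303 [253, 253, 253, 253, 253, 253, 253, 253, 253, 253, 253, 253, 253, 253, 253, 253, 253, 253, 253, 253, 253, 253, 253, 254, 254, 254, 254, 254, 254, 254, 254, 241, 168, 122, 123, 125, 125, 125, 127, 129, 130, 132, 134, 135, 133, 132, 130, 129, 128, 126, 125, 123, 122, 121, 119, 117, 116, 115, 134, 239, 253, 253, 253, 253, 253, 253, 253, 253, 253, 252, 253, 252, 252, 252, 252, 252]
[316.96446917 259.61934417]
[316.87996608 285.10841895]
[316.92270695 272.52742037]
s10 arch R 66.9
s10 arch L 28.3
s10 openR 31.7
s10 roller 7.6
t10 arch R 11.6
t10 arch L 30.6
t10 openR 4.3
t10 roller 29.1
```

Call:
{"op": "carry_out", "data": {"motion": [[0.3,0.1,0.7,0,0,0,0.5],[0.3,0.1,1.2,0,0,0,0.5],[0.3,0.1,1.5,0,0,0,0.5],[0.3,0.1,1.5,0,0,0,0.5]]}}

```text
t: 28.55
tool_pos: [0.6407, 0.2613, 0.0408]
eef_rot: [-0.0, 0.788, 0.616, -0.0]
wrist_force: [0.1, 0.0, 0.3]
grip_width: 0.058
gripper_force: 0.0
```

Call:
{"op": "carry_out", "data": {"motion": [[0,0,0.2,0,0,0,0.5],[0,0,0.4,0,0,0,0.5],[0,0,0.4,0,0,0,0.5]]}}

```text
t: 28.92
tool_pos: [0.641, 0.2613, 0.0373]
eef_rot: [-0.0, 0.788, 0.616, -0.0]
wrist_force: [-0.8, -0.4, 1.0]
grip_width: 0.058
gripper_force: 0.0
```

Call:
{"op": "carry_out", "data": {"motion": [[0,0,0.2,0,0,0,0.5],[0,0,0.4,0,0,0,0.5],[0,0,0.4,0,0,0,0.5]]}}

```text
t: 29.3
tool_pos: [0.6409, 0.2614, 0.0331]
eef_rot: [-0.0, 0.788, 0.616, -0.0]
wrist_force: [0.3, -0.2, -0.9]
grip_width: 0.059
gripper_force: 0.0
```

Call:
{"op": "carry_out", "data": {"motion": [[0,0,0.15,0,0,0,0.5],[0,0,0.3,0,0,0,0.5],[0,0,0.3,0,0,0,0.5]]}}

```text
t: 29.68
tool_pos: [0.6409, 0.2614, 0.0302]
eef_rot: [-0.0, 0.788, 0.616, -0.0]
wrist_force: [-0.8, 0.4, -0.5]
grip_width: 0.059
gripper_force: 0.0
```

Call:
{"op": "carry_out", "data": {"motion": [[0,0,0.15,0,0,0,0.5],[0,0,0.25,0,0,0,0.5],[0,0,0.25,0,0,0,0.5]]}}

```text
t: 30.05
tool_pos: [0.6411, 0.2614, 0.0279]
eef_rot: [0.0, 0.788, 0.616, -0.0]
wrist_force: [-0.4, 0.3, 0.7]
grip_width: 0.057
gripper_force: 0.2
```

Call:
{"op": "carry_out", "data": {"motion": [[0,0,0.1,0,0,0,0.5],[0,0,0.2,0,0,0,0.5],[0,0,0.2,0,0,0,0.5]]}}

```text
t: 30.42
tool_pos: [0.6414, 0.2615, 0.0267]
eef_rot: [0.0, 0.788, 0.616, 0.0]
wrist_force: [-1.3, -2.0, 5.2]
grip_width: 0.059
gripper_force: 2.4
```

Call:
{"op": "carry_out", "data": {"motion": [[0,0,0.1,0,0,0,0.5],[0,0,0.15,0,0,0,0.5],[0,0,0.15,0,0,0,0.5]]}}

```text
t: 30.8
tool_pos: [0.6417, 0.2614, 0.0258]
eef_rot: [0.0, 0.788, 0.616, 0.001]
wrist_force: [-1.8, -0.6, 7.3]
grip_width: 0.058
gripper_force: 3.7
```

Call:
{"op": "carry_out", "data": {"motion": [[0,0,0.1,0,0,0,0.5],[0,0,0.25,0,0,0,0.5],[0,0,0.25,0,0,0,0.5]]}}

```text
t: 31.18
tool_pos: [0.642, 0.2615, 0.0242]
eef_rot: [0.001, 0.788, 0.616, 0.001]
wrist_force: [-2.9, -1.0, 10.5]
grip_width: 0.058
gripper_force: 5.5
```

Call:
{"op": "carry_out", "data": {"motion": [[0,0,-0.5,0,0,0,0.5],[0,0,-2,0,0,0,0.5],[0,0,-6,0,0,0,0.5],[0,0,-11,0,0,0,0.5],[0,0,-15,0,0,0,0.5],[-6,0,-17,0,0,0,0.5],[-12,0,-17,0,0,0,0.5],[-18,-2,-17,0,0,0,0.5],[-24,-4,-17,0,0,0,0.5],[-24,-4,-17,0,0,0,0.5]]}}

```text
t: 32.42
tool_pos: [0.5418, 0.0353, 0.1919]
eef_rot: [-0.0, 0.789, 0.614, -0.001]
wrist_force: [0.7, 1.3, 0.0]
grip_width: 0.062
gripper_force: 0.0
```

```bash
python3 m5.py; python3 - <<'E'
from h import *
s=snap('scene','s11.png'); t=snap('top','t11.png')
for n,a,z in(('s11','scene0',0),('t11','top0',0)):
    A=dict(np.load(f'pics/{a}.png.npz'));B=dict(np.load(f'pics/{n}.png.npz'))
    for nm,p in(('arch R',[17,-37,60]),('arch L',[17,43,60]),('bar',[30,120,38]),('roller',[30,162,38]),('red',None)):
        w=W(p) if p else np.array([.448,-.229,.03])
        u,v=proj(B,w).astype(int); f=lambda q:q['frame'][v-6:v+7,u-6:u+7].astype(int)
        print(n,nm,np.abs(f(A)-f(B)).mean().round(1))
for nm in('top0','t4','t11'):
    t=dict(np.load(f'pics/{nm}.png.npz')); S=cv2.cvtColor(t['frame'],cv2.COLOR_RGB2HSV)[:,:,1]
    u,v=proj(t,W([17,-37,60])).astype(int); print(nm);print('\n'.join(''.join('#' if q<60 else '.' for q in r) for r in S[v-12:v+12,u-42:u+12]))
E
```

```text
file TCP [-11.25 -80.63 191.91] yaw -0.28 F [0.71 1.29 0.01] Mo [ 0.041 -0.036  0.02 ] 0.0 32.425
s11 arch R 20.7
s11 arch L 6.6
s11 bar 3.5
s11 roller 3.7
s11 red 5.9
t11 arch R 33.0
t11 arch L 44.9
t11 bar 19.1
t11 roller 6.7
t11 red 7.6
top0
###########################################...........
###############################################.......
####################################################..
######################################################
######################################################
...###################################################
.......###############################################
..........############################################
..........##...#######################################
..........##.......###################################
..........##............##############################
.........###................##########################
..........##....................#####################.
...........##.......................#################.
............##..........................#############.
..............................
[... 2411 characters left out ...]
########################################
######################################################
######################################################
######################################################
######################################################
######################################################
######################################################
######################################################
######################################################
######################################################
######################################################
######################################################
######################################################
```

```bash
python3 -c "
from bench import *
print(close_job())"
```

```text
the job is handed in; nothing more can be done
None
```

I filed the blue board flat over both posts, pressed the lever home to its stop and handed the job in at about 32 s. The lever stayed home after release, and the last scene image matches the shut state at the lever and left arch. The right-arch comparison was inconclusive.

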